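# Stack up the painter's porcelain mixing dishes

## Robot

A 6-joint arm with a two-finger parallel gripper is mounted at the origin on the work surface. World frame = base frame: x ahead of the robot, y to its left, z up, the work surface at z = 0. Lengths are in m, angles in rad, forces in N, time in s.
With the tool pointing down it reaches from about 0.3 to 0.875 m from the base axis. Payload 6.4 kg.
Tool frame: the origin (TCP) lies between the finger pads; the fingertips stand 19 mm ahead of it and the grasp point (between the pads) is the TCP (ctrl.tips_ahead is the z of the fingertips in the tool frame, in m); z points along the fingers, y is the line along which they close (so a half turn about z gives the same grasp; the last joint's range is limited). The gripper opens to 85 mm and grips with 20 to 120 N. Pads are 22 mm wide; open, the fingers measure 114 mm over their backs; the gripper's body (76 mm by 85 mm) begins 54 mm behind the grasp point. The pads swing forward as they close: fully open they stand 13 mm farther back than shut.
Start: joints at [1.082, 0.181, 1.607, -0, 1.354, -0.206], TCP at [0.16, 0.552, 0.25] pointing down, gripper open.
Joint ranges: [-2.99, 2.99], [-0.89, 2.07], [0.3, 2.58], [-1.14, 4.28], [0, 2.63], [-3.12, 3.12]. Speed limits (rad/s): [2.57, 2.57, 3.01, 3.14, 3.14, 3.14].

## Interface

Orientations are given as a unit quaternion [w, x, y, z].
In Python, from bench import readout, vision, ctrl gives the robot as it stands.
- The arm moves only by the tool play_rows, never from a script. Its arguments are lists of equal length, an entry for each row: "xyz": the shift along the tool's x, y, z in mm, a list of three; "rot": the turn, a rotation vector about the tool's x, y, z in rad, a list of three; "grip": the opening, from 0 (shut) to 1 (fully open). In form: {"xyz": [[x, y, z], ...], "rot": [[rx, ry, rz], ...], "grip": [grip, ...]}. A call has exactly 10 rows; each row is the pose to reach, as a shift and turn from the pose commanded when the call began, along the tool's axes at that moment; what a row does not reach only later rows make up. A row lasts 1/8 s, in which the tool goes at most 62.5 mm and 10.7 degrees, less where a joint would pass 70% of its speed; a pose out of reach is approached as far as the arm can. A call with a gripper value outside its range is refused whole. The fingers move at their own pace and stop on an object; the grip force is fixed at half the most. Time passes only in rows, so rows that repeat a pose let the fingers close, or fill a call up. It gives the time, the measured TCP pose, the force, the opening and the grip force at its end, in the units of the state.
- readout.get_obs(): the state, without advancing time (a new reading comes with each control period).
- vision.camera(name): name is "scene" or "top"; returns a dict with "color" (420x560x3 uint8, red, green, blue), "depth" (420x560 float32, m along the optical axis (not along the pixel's ray), 0 where there is no reading), "camera_matrix" (3x3 intrinsics, pixels), "k1" (the pictures are not rectified: a ray, as slopes to the right and down, at radius r is drawn at 1 + k1 r^2 times it, then the intrinsics apply), "extrinsics" (4x4, takes a point from camera to world coordinates). Camera axes: x right, y down, z forward; pixel columns grow to the right and rows downward; lengths in m; the calibration is good to about 2 mm. A picture is of the moment at which its call begins.
- ctrl.hand_in(): hands the job in; it is judged then, once.
The state is a dict: "time_s": time; "q": joint angles; "dq": joint speeds; "joint_efforts": joint torques, N m; "eef_pos": TCP position; "eef_rot": TCP orientation; "wrist_force": force on the tool from outside, world axes, zero at the start; "torque": the same for the moment, N m; "opening": opening from 0.0 (shut) to 1.0 (fully open); "grasp_force": force on a finger pad.
Only numpy, scipy, OpenCV 4.12 (cv2) and the standard library are available. Lean on these libraries where they do the work, as an engineer would, in place of code of your own. Each camera call takes 0.05 s, during which the arm holds its last target. There are 200 camera calls.

## Task

Pack up the porcelain mixing dishes: set the largest dish upright in the middle of the round cork coaster, then seat the medium dish in its well, then the small dish in the medium one, and last put the knobbed lid on the small dish. Build it up in that order one piece at a time, every piece fully seated and level, set down gently and never dropped. Leave the cup, the paint box and the brush where they are.

Things in the scene. Friction and masses are not known exactly. Their poses are not given: they have to be found in the camera images.
- dish_large: largest of three white porcelain dishes, 30 mm high: vertical-sided round body of 64 mm diameter, 9 to 30 mm above the origin, on a foot of 52 mm diameter, 9 mm high; round well in the top, 50 mm diameter, 8 mm deep. Origin: centre of the foot's underside; z up. About 0.13 kg. Belongs on the coaster.
- dish_medium: middle one of three white porcelain dishes, 30 mm high: vertical-sided round body of 54 mm diameter, 9 to 30 mm above the origin, on a foot of 42 mm diameter, 9 mm high; round well in the top, 40 mm diameter, 8 mm deep. Origin: centre of the foot's underside; z up. About 0.09 kg. Foot fits the large dish's well with 4 mm to spare all round; seated, its origin is 22 mm above that dish's, body 1 mm clear of its rim.
- dish_small: smallest of three white porcelain dishes, 30 mm high: vertical-sided round body of 44 mm diameter, 9 to 30 mm above the origin, on a foot of 32 mm diameter, 9 mm high; round well in the top, 30 mm diameter, 8 mm deep. Origin: centre of the foot's underside; z up. About 0.06 kg. Foot fits the medium dish's well with 4 mm to spare all round; seated, its origin is 22 mm above that dish's, body 1 mm clear of its rim.
- lid: white porcelain lid, 34 mm high: plug of 22 mm diameter (0 to 7 mm above the origin), disc of 44 mm diameter (7 to 14 mm), upright round knob of 18 mm diameter (14 to 34 mm). Origin: centre of the plug's underside; z up. About 0.04 kg. Plug fits the small dish's well with 4 mm to spare all round; seated, the disc rests on its rim, origin 23 mm above that dish's. Starts standing on its plug.
- coaster: round cork coaster, 90 mm diameter, 8 mm thick, fixed to the table. Origin: centre of its underside on the table; top 8 mm above.
- cup: empty clear plastic water cup, about 76 mm across the rim, 95 mm high, standing loose on the table on the far side. Origin: centre of its underside. A bystander: do not disturb.
- paint_box: open metal watercolour box lying loose to the robot's right: tray 200 x 75 mm, 14 mm high, with coloured pans and its flat white lid leaf (200 x 70 mm) on its -y side. Origin: centre of the tray's underside, x along its length. A bystander: do not disturb.
- brush: flat paint brush, 200 mm long, lying loose on the table to the robot's left, handle towards the robot. Origin: on the table under its middle, x along its length. A bystander: do not disturb.

How it is judged:
On the way, in this order (a step that is already met when the one before it is completed fails the run):
1. the large dish is seated on the coaster (horizontal distance between dish_large and coaster below 0.012 m and z of dish_large in the frame of coaster between 0.005 and 0.011 m and angle between dish_large's own z axis and vertical below 0.12 rad), for 0.2 s.
2. the medium dish is seated on the large dish (horizontal distance between dish_medium and dish_large below 0.006 m and z of dish_medium in the frame of dish_large between 0.019 and 0.025 m and angle between dish_medium's own z axis and vertical below 0.12 rad), for 0.2 s.
3. the small dish is seated on the medium dish (horizontal distance between dish_small and dish_medium below 0.006 m and z of dish_small in the frame of dish_medium between 0.019 and 0.025 m and angle between dish_small's own z axis and vertical below 0.12 rad), for 0.2 s.
4. the lid is seated on the small dish (horizontal distance between lid and dish_small below 0.006 m and z of lid in the frame of dish_small between 0.02 and 0.026 m and angle between lid's own z axis and vertical below 0.12 rad), for 0.2 s.
At the end, for the whole second after the job is handed in: Large dish on the coaster within 12 mm of its centre, medium dish in the large one, small dish in the medium one and lid on the small one, each within 6 mm of the centre of the piece below and within 3 mm of its fully seated height, all within 0.12 rad of upright, released and at rest (all of step 1 and all of step 2 and all of step 3 and all of step 4 and linear speed of each of dish_large, dish_medium, dish_small, lid below 0.02 m/s and angular speed of each of dish_large, dish_medium, dish_small, lid below 0.2 rad/s); the robot touches nothing.
It fails at once if a dish or the lid was dropped or flung (over 0.6 m/s while not held) ((linear speed of dish_large above 0.6 m/s and contact force between the fingers and dish_large below 0.05 N) or (linear speed of dish_medium above 0.6 m/s and contact force between the fingers and dish_medium below 0.05 N) or (linear speed of dish_small above 0.6 m/s and contact force between the fingers and dish_small below 0.05 N) or (linear speed of lid above 0.6 m/s and contact force between the fingers and lid below 0.05 N)).
It fails at once if the cup, the paint box or the brush was disturbed (moved over 25 mm, or the cup tipped) (distance of any of cup, paint_box, brush from where it was at the start of the episode above 0.025 m or angle between cup's own z axis and vertical above 0.5 rad).
It also fails if it takes over 106 s, if anything falls off the work surface, if the arm or the gripper's body presses on something with over 40 N, if the wrist force passes 120 N, or if a joint passes its speed limit or range.

## Working session

There is one attempt and no reset: what is moved stays moved. The work goes in short steps, Python scripts to look and compute and a tool call to move; the robot and the scene stay as the last step left them, time stands still between calls to the robot, and variables do not carry over. Pictures are saved under pics/ and viewed, at most 14 in all, crops included, and the job is handed in when it is done.

Besides the shell and the picture viewer there is one more tool, called as a command line: name --argument value ..., lists and objects as JSON in quotes. play_rows: Moves the arm, as the interface text tells. Its arguments: {"type":"object","properties":{"xyz":{"type":"array","items":{"type":"array","items":{"type":"number"}}},"rot":{"type":"array","items":{"type":"array","items":{"type":"number"}}},"grip":{"type":"array","items":{"type":"number"}}},"required":["xyz","rot","grip"]}

```bash
mkdir -p pics; ls
python3 - <<'E'
from bench import readout, vision, ctrl
import cv2, numpy as np
o=readout.get_obs(); print(o); print(ctrl.tips_ahead)
for n in("scene","top"):
    c=vision.camera(n); np.savez(f"{n}0.npz",**c); cv2.imwrite(f"pics/{n}0.png",c["color"][:,:,::-1])
    print(n,c["camera_matrix"],c["k1"],c["extrinsics"])
E
```

```text
pics
{'time_s': 0.0, 'q': array([ 1.08170456e+00,  1.81567737e-01,  1.60802493e+00, -9.59816322e-06,
        1.35380248e+00, -2.06315377e-01]), 'dq': array([ 0.00034783,  0.00020617,  0.00034322, -0.00137598, -0.00063331,
        0.00037741]), 'joint_efforts': array([-2.27805674e-05, -4.44883811e+01, -3.51330221e+01, -2.78065872e-04,
        9.31193208e-03,  1.36775949e-05]), 'eef_pos': array([0.16017764, 0.55168618, 0.24936094]), 'eef_rot': array([-3.02685365e-04,  1.40916506e-01,  9.90021074e-01, -8.48910692e-04]), 'wrist_force': array([-0.43862794,  0.03183329,  0.12595705]), 'torque': array([-0.00799477, -0.07838121,  0.01634357]), 'grasp_force': 0.0, 'opening': 1.0033602036712856}
0.019
scene [[524.20510684   0.         275.13742068]
 [  0.         524.20510684 211.10917131]
 [  0.           0.           1.        ]] -0.05789083730095115 [[-0.09480239  0.76399666 -0.63821752  1.46302915]
 [ 0.99549309  0.07117705 -0.06266844  0.08784508]
 [-0.00245204 -0.64128225 -0.76730115  1.03341128]
 [ 0.          0.          0.          1.        ]]
top [[435.29020243   0.         275.00176077]
 [  0.         435.29020243 206.21762242]
 [  0.           0.           1.        ]] -0.02262209722118578 [[ 0.01825533 -0.99040055  0.1370164   0.50826498]
 [-0.99982559 -0.01754265  0.00640726 -0.01139027]
 [-0.00394212 -0.13710947 -0.99054806  0.9918957 ]
 [ 0.          0.          0.          1.        ]]
```

View pics/top0.png

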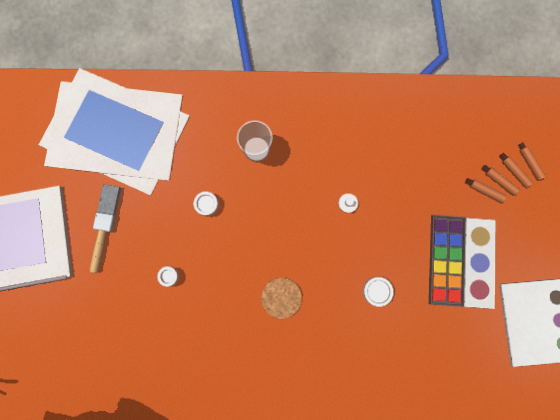

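View pics/scene0.png

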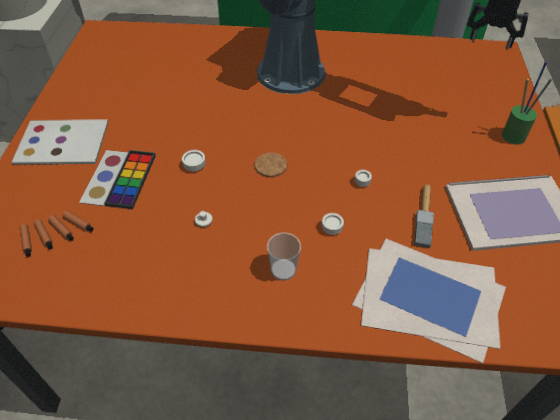

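The top view shows the large dish at about (379,292), medium at (206,204), small at (168,276), lid at (348,203), coaster at (281,298) and cup at (255,140). In the scene view they are at (193,160), (332,223), (363,178), (203,218), (271,164) and (284,256).

```bash
cat > h.py <<'E'
import numpy as np, cv2
from scipy.optimize import least_squares
def world(c,uv,d):
    """pixels + depth -> world points"""
    p=cv2.undistortPoints(np.asarray(uv,float).reshape(-1,1,2),c["camera_matrix"],np.array([float(c["k1"]),0,0,0,0])).reshape(-1,2)
    P=np.c_[p,np.ones(len(p))]*np.asarray(d).reshape(-1,1); E=c["extrinsics"]
    return P@E[:3,:3].T+E[:3,3]
def plane(c,uv,z):
    E=c["extrinsics"]; r=world(c,uv,np.ones(len(np.atleast_2d(uv))))-E[:3,3]
    return E[:3,3]+r*((z-E[2,3])/r[:,2])[:,None]
def mask(c,kind):
    hsv=cv2.cvtColor(c["color"],cv2.COLOR_RGB2HSV)
    if kind=="white": m=(hsv[...,1]<90)&(hsv[...,2]>90)
    else: m=((hsv[...,1]<195)&(hsv[...,1]>=90))
    return m.astype(np.uint8)
def blob(c,uv,kind,r=26):
    m=mask(c,kind); w=np.zeros_like(m); u,v=map(int,uv); w[v-r:v+r+1,u-r:u+r+1]=m[v-r:v+r+1,u-r:u+r+1]
    cs,_=cv2.findContours(w,cv2.RETR_EXTERNAL,cv2.CHAIN_APPROX_NONE)
    return max(cs,key=cv2.contourArea)
def cloud(c,uv,r=26):
    u,v=map(int,uv); U,V=np.meshgrid(range(u-r,u+r+1),range(v-r,v+r+1)); d=c["depth"][V,U].ravel(); k=d>0
    return world(c,np.c_[U.ravel(),V.ravel()][k],d[k])
E
python3 - <<'E'
from h import *
T={"large":(379,292,.03,.032),"medium":(206,204,.03,.027),"small":(168,276,.03,.022),"lid":(348,203,.014,.022),"coaster":(281,298,.008,.045)}
S={"large":(193,160),"medium":(332,223),"small":(363,178),"lid":(203,218),"coaster":(271,164)}
ct=dict(np.load("top0.npz")); cs=dict(np.load("scene0.npz"))
for n,(u,v,z,R) in T.items():
  for c,uv,l in((ct,(u,v),"top"),(cs,S[n],"scene")):
    P=cloud(c,uv,30); k=P[:,2]>(.004 if n=="coaster" else .009); Q=P[k]
    mid=(Q[:,:2].max(0)+Q[:,:2].min(0))/2; tab=np.median(P[P[:,2]<.004,2])
    h=Q[:,2]; kind="cork" if n=="coaster" else "white"
    b=blob(c,uv,kind)[:,0].astype(float); W=plane(c,b,z)[:,:2]
    (x,y),r=cv2.minEnclosingCircle(W.astype(np.float32))
    d=np.hypot(*(Q[:,:2]-mid).T); prof=[round(1e3*np.median(h[(d>=a)&(d<a+.006)]),1) if ((d>=a)&(d<a+.006)).any() else None for a in np.arange(0,.036,.006)]
    print(n,l,"depth mid",mid.round(4),"size",np.ptp(Q[:,:2],axis=0).round(3),"tab",tab.round(4),"prof",prof,"| circ",round(x,4),round(y,4),round(r,4))
E
```

```text
large top depth mid [ 0.4592 -0.2324] size [0.06  0.063] tab 0.0 prof [np.float64(22.0), np.float64(22.1), np.float64(22.2), np.float64(21.9), np.float64(29.7), np.float64(28.2)] | circ 0.4583 -0.2325 0.0334
large scene depth mid [ 0.461  -0.2352] size [0.068 0.064] tab -0.0004 prof [np.float64(22.7), np.float64(21.6), np.float64(22.2), np.float64(22.4), np.float64(26.9), np.float64(24.8)] | circ 0.4688 -0.2338 0.0417
medium top depth mid [0.6451 0.1503] size [0.052 0.053] tab 0.0001 prof [np.float64(21.6), np.float64(22.1), np.float64(22.0), np.float64(29.0), np.float64(28.9), None] | circ 0.6449 0.1507 0.028
medium scene depth mid [0.647  0.1496] size [0.057 0.052] tab -0.0007 prof [np.float64(21.5), np.float64(21.6), np.float64(21.5), np.float64(27.9), np.float64(24.1), None] | circ 0.654 0.1504 0.0343
small top depth mid [0.4817 0.2274] size [0.042 0.042] tab 0.0001 prof [np.float64(21.5), np.float64(22.0), np.float64(27.8), np.float64(29.1), None, None] | circ 0.4835 0.2278 0.0227
small scene depth mid [0.4864 0.2262] size [0.05 0.04] tab -0.0006 prof [np.float64(22.3), np.float
[... 186 characters left out ...]
, np.float64(23.3), np.float64(14.2), np.float64(13.7), None, None] | circ 0.6543 -0.1705 0.0226
lid scene depth mid [ 0.6569 -0.1721] size [0.043 0.043] tab -0.0005 prof [np.float64(31.4), np.float64(23.7), np.float64(13.9), np.float64(12.8), None, None] | circ 0.6556 -0.1722 0.0258
coaster top depth mid [ 0.4396 -0.0249] size [0.13  0.128] tab 0.0001 prof [np.float64(8.4), np.float64(8.2), np.float64(8.0), np.float64(8.2), np.float64(7.9), np.float64(8.0)] | circ 0.439 -0.0254 0.0497
coaster scene depth mid [ 0.4362 -0.024 ] size [0.236 0.174] tab -0.0006 prof [np.float64(7.8), np.float64(7.9), np.float64(7.7), np.float64(7.2), np.float64(7.5), np.float64(7.6)] | circ 0.4381 -0.0299 0.0988
```

The depth profiles show all dishes upright. Rims are at 30 mm, wells at 22 mm, and sizes match. I'll move above the large dish and turn the tool to line up with the world axes.

play_rows --xyz '[[-50, -67, 0], [-101, -134, 0], [-150, -200, 0], [-200, -265, 20], [-230, -305, 30], [-260, -345, 40], [-290, -384, 50], [-320, -424, 60], [-350, -464, 70], [-370, -490, 80]]' --rot '[[0, 0, -0.1], [0, 0, -0.2], [0, 0, -0.283], [0, 0, -0.283], [0, 0, -0.283], [0, 0, -0.283], [0, 0, -0.283], [0, 0, -0.283], [0, 0, -0.283], [0, 0, -0.283]]' --grip '[1, 1, 1, 1, 1, 1, 1, 1, 1, 1]'

```text
time_s: 1.35
eef_pos: [0.3795, -0.0239, 0.1702]
eef_rot: [0.001, 0.0, 1.0, -0.0]
wrist_force: [0.4, -0.1, 0.3]
opening: 1.001
grasp_force: 0.0
```

play_rows --xyz '[[-20, -50, 10], [-40, -100, 25], [-60, -150, 40], [-79, -200, 60], [-79, -209, 80], [-79, -209, 90], [-79, -209, 90], [-79, -209, 90], [-79, -209, 90], [-79, -209, 90]]' --rot '[[0, 0, 0], [0, 0, 0], [0, 0, 0], [0, 0, 0], [0, 0, 0], [0, 0, 0], [0, 0, 0], [0, 0, 0], [0, 0, 0], [0, 0, 0]]' --grip '[1, 1, 1, 1, 1, 1, 1, 1, 1, 1]'

```text
time_s: 2.6
eef_pos: [0.4584, -0.2305, 0.081]
eef_rot: [0.0, -0.0, 1.0, -0.0]
wrist_force: [0.2, 1.3, -0.1]
opening: 1.002
grasp_force: 0.0
```

Run:
```python
from bench import readout, vision
from h import *
o=readout.get_obs(); print(o["eef_pos"])
c=vision.camera("scene"); np.savez("s1.npz",**c); cv2.imwrite("pics/s1.png",cv2.resize(c["color"][60:210,100:300,::-1],None,fx=4,fy=4)[:600,:800])
P=cloud(c,(193,150),55); k=(abs(P[:,0]-.459)<.05)&(abs(P[:,1]+.233)<.07)&(P[:,2]>.032)
Q=P[k]; 
for s in(-1,1):
    q=Q[(Q[:,1]+.233)*s>.02]; q=q[np.argsort(q[:,2])]; print(s,len(q),q[:6].round(4).tolist())
```

```text
[ 0.45844539 -0.23049196  0.08099534]
-1 477 [[0.4616, -0.263, 0.032], [0.4843, -0.2554, 0.0322], [0.4468, -0.2575, 0.0335], [0.4479, -0.26, 0.0343], [0.4613, -0.2762, 0.0752], [0.4495, -0.276, 0.0753]]
1 720 [[0.4491, -0.207, 0.0324], [0.4682, -0.1824, 0.0786], [0.4697, -0.1874, 0.0796], [0.4657, -0.1827, 0.0798], [0.4627, -0.1804, 0.0808], [0.4686, -0.1873, 0.0822]]
```

The fingertips read about 6 mm ahead of the TCP when open, as expected. Next I go down and grip the large dish.

play_rows --xyz '[[0, 0, 20], [0, 0, 40], [0, 0, 54], [0, 0, 54], [0, 0, 54], [0, 0, 54], [0, 0, 54], [0, 0, 54], [0, 0, 54], [0, 0, 54]]' --rot '[[0, 0, 0], [0, 0, 0], [0, 0, 0], [0, 0, 0], [0, 0, 0], [0, 0, 0], [0, 0, 0], [0, 0, 0], [0, 0, 0], [0, 0, 0]]' --grip '[1, 1, 1, 1, 0.9, 0.8, 0.6, 0.5, 0.5, 0.5]'

```text
time_s: 3.9
eef_pos: [0.4588, -0.2313, 0.0279]
eef_rot: [0.001, -0.0, 1.0, -0.001]
wrist_force: [-1.8, 1.4, 8.8]
opening: 0.727
grasp_force: 64.1
```

play_rows --xyz '[[0, 0, -10], [0, 0, -25], [4, 30, -40], [8, 70, -45], [12, 115, -45], [16, 160, -45], [19, 195, -45], [19, 207, -45], [19, 207, -45], [19, 207, -45]]' --rot '[[0, 0, 0], [0, 0, 0], [0, 0, 0], [0, 0, 0], [0, 0, 0], [0, 0, 0], [0, 0, 0], [0, 0, 0], [0, 0, 0], [0, 0, 0]]' --grip '[0.5, 0.5, 0.5, 0.5, 0.5, 0.5, 0.5, 0.5, 0.5, 0.5]'

```text
time_s: 5.15
eef_pos: [0.4396, -0.0246, 0.0717]
eef_rot: [0.0, 0.0, 1.0, -0.0]
wrist_force: [0.1, 0.0, -2.3]
opening: 0.726
grasp_force: 66.1
```

play_rows --xyz '[[0, 0, 12], [0, 0, 22], [0, 0, 28], [0, 0, 32], [0, 0, 34], [0, 0, 35], [0, 0, 35], [0, 0, 35], [0, 0, 35], [0, 0, 35]]' --rot '[[0, 0, 0], [0, 0, 0], [0, 0, 0], [0, 0, 0], [0, 0, 0], [0, 0, 0], [0, 0, 0], [0, 0, 0], [0, 0, 0], [0, 0, 0]]' --grip '[0.5, 0.5, 0.5, 0.5, 0.5, 0.5, 0.5, 0.5, 0.5, 0.5]'

```text
time_s: 6.4
eef_pos: [0.4391, -0.0236, 0.0364]
eef_rot: [0.0, -0.0, 1.0, -0.0]
wrist_force: [-0.1, -0.4, -1.1]
opening: 0.726
grasp_force: 66.1
```

play_rows --xyz '[[0, 0, 0.5], [0, 0, 1], [0, 0, 1], [0, 0, 1], [0, 0, 1], [0, 0, 1], [0, 0, 1], [0, 0, 1], [0, 0, 1], [0, 0, 1]]' --rot '[[0, 0, 0], [0, 0, 0], [0, 0, 0], [0, 0, 0], [0, 0, 0], [0, 0, 0], [0, 0, 0], [0, 0, 0], [0, 0, 0], [0, 0, 0]]' --grip '[0.5, 0.5, 0.5, 0.6, 0.7, 0.75, 0.8, 0.9, 0.95, 1]'

```text
time_s: 7.65
eef_pos: [0.439, -0.0236, 0.0353]
eef_rot: [-0.0, -0.0, 1.0, 0.0]
wrist_force: [-0.6, 0.2, -0.7]
opening: 1.001
grasp_force: 0.0
```

play_rows --xyz '[[0, 0, -10], [0, 0, -30], [0, 0, -60], [0, 0, -90], [-40, 35, -90], [-80, 70, -90], [-120, 105, -90], [-160, 140, -90], [-200, 170, -90], [-206, 174, -90]]' --rot '[[0, 0, 0], [0, 0, 0], [0, 0, 0], [0, 0, 0], [0, 0, 0], [0, 0, 0], [0, 0, 0], [0, 0, 0], [0, 0, 0], [0, 0, 0]]' --grip '[1, 1, 1, 1, 1, 1, 1, 1, 1, 1]'

```text
time_s: 8.9
eef_pos: [0.6467, 0.1524, 0.1257]
eef_rot: [0.001, -0.001, 1.0, 0.0]
wrist_force: [-0.1, 0.1, -0.2]
opening: 1.0
grasp_force: 0.0
```

```bash
cat >> h.py <<'E'
def disc(c,uv,z0,z1,r=24):
    """bbox centre/size of cloud points in a height band"""
    P=cloud(c,uv,r); Q=P[(P[:,2]>z0)&(P[:,2]<z1)]; a,b=np.percentile(Q[:,:2],[0.5,99.5],axis=0)
    return ((a+b)/2).round(4),(b-a).round(4),round(float(np.median(Q[:,2])),4)
E
python3 - <<'E'
from bench import readout, vision
from h import *
o=readout.get_obs(); print(o["eef_pos"])
c=vision.camera("top"); np.savez("t2.npz",**c)
cv2.imwrite("pics/t2.png",cv2.resize(c["color"][160:340,130:400,::-1],None,fx=2.9,fy=2.9))
print("large",disc(c,(281,298),.034,.045))
c0=dict(np.load("top0.npz"))
hsv=cv2.cvtColor(c0["color"],cv2.COLOR_RGB2HSV); print(hsv[298,281],hsv[298,240])
P=cloud(c0,(281,298),30); Q=P[(P[:,2]>.006)&(np.hypot(P[:,0]-.44,P[:,1]+.0245)<.06)]; print("coaster",(Q.max(0)+Q.min(0))/2,np.ptp(Q,axis=0),Q.mean(0))
for n,u,v in(("med",206,204),("small",168,276),("lid",348,203),("large0",379,292)): print(n,disc(c0,(u,v),.026 if n!="lid" else .012,.036))
E
```

```text
[0.64672705 0.15243486 0.12574741]
large (array([ 0.4381, -0.0229]), array([0.0613, 0.0582]), 0.0378)
[ 13 129 190] [ 10 195 209]
coaster [ 0.43913286 -0.02208045  0.00958929] [0.08752633 0.08468162 0.00717086] [ 0.43927297 -0.02239751  0.00835431]
med (array([0.6451, 0.1504]), array([0.052 , 0.0516]), 0.0295)
small (array([0.4819, 0.2274]), array([0.0414, 0.0421]), 0.0296)
lid (array([ 0.6537, -0.1701]), array([0.0412, 0.0408]), 0.0147)
large0 (array([ 0.4592, -0.2326]), array([0.0599, 0.0614]), 0.0299)
```

View pics/t2.png

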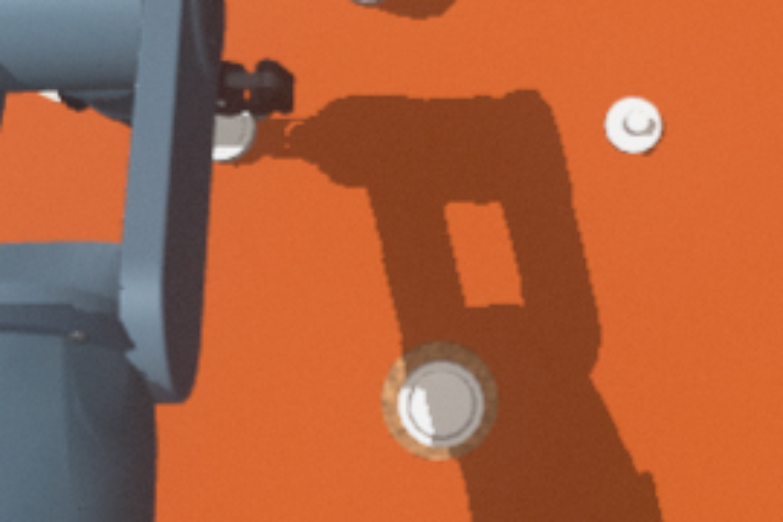

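The large dish at (440,405) in the crop sits centred on the coaster, about 1 mm off. Next is the medium dish.

play_rows --xyz '[[0, 0, 0], [0, 0, 15], [0, 0, 30], [0, 0, 45], [0, 0, 58], [0, 0, 65], [0, 0, 65], [0, 0, 65], [0, 0, 65], [0, 0, 65]]' --rot '[[0, 0, 0], [0, 0, 0], [0, 0, 0], [0, 0, 0], [0, 0, 0], [0, 0, 0], [0, 0, 0], [0, 0, 0], [0, 0, 0], [0, 0, 0]]' --grip '[1, 1, 1, 1, 1, 1, 1, 1, 1, 1]'

```text
time_s: 10.2
eef_pos: [0.6453, 0.1505, 0.0608]
eef_rot: [0.0, -0.0, 1.0, 0.0]
wrist_force: [0.9, -0.8, 0.1]
opening: 0.998
grasp_force: 0.0
```

Settled right over the dish.

play_rows --xyz '[[0, 0, 15], [0, 0, 27], [0, 0, 33], [0, 0, 33], [0, 0, 33], [0, 0, 33], [0, 0, 33], [0, 0, 33], [0, 0, 33], [0, 0, 33]]' --rot '[[0, 0, 0], [0, 0, 0], [0, 0, 0], [0, 0, 0], [0, 0, 0], [0, 0, 0], [0, 0, 0], [0, 0, 0], [0, 0, 0], [0, 0, 0]]' --grip '[1, 1, 0.9, 0.8, 0.7, 0.6, 0.5, 0.4, 0.4, 0.4]'

```text
time_s: 11.45
eef_pos: [0.6458, 0.1505, 0.0283]
eef_rot: [0.001, -0.0, 1.0, 0.0]
wrist_force: [-0.5, -0.6, 6.0]
opening: 0.607
grasp_force: 62.1
```

play_rows --xyz '[[0, 0, -10], [0, 0, -30], [0, 0, -55], [30, -20, -65], [70, -50, -65], [110, -85, -65], [150, -125, -65], [185, -160, -65], [206, -174, -65], [206, -174, -65]]' --rot '[[0, 0, 0], [0, 0, 0], [0, 0, 0], [0, 0, 0], [0, 0, 0], [0, 0, 0], [0, 0, 0], [0, 0, 0], [0, 0, 0], [0, 0, 0]]' --grip '[0.4, 0.4, 0.4, 0.4, 0.4, 0.4, 0.4, 0.4, 0.4, 0.4]'

```text
time_s: 12.7
eef_pos: [0.4383, -0.0243, 0.0932]
eef_rot: [0.0, 0.001, 1.0, -0.0]
wrist_force: [1.5, -0.1, -1.1]
opening: 0.605
grasp_force: 62.9
```

```bash
cat >> h.py <<'E'
def look(tag,crop=(90,90,250,200)):
    from bench import readout, vision
    o=readout.get_obs(); print("tcp",o["eef_pos"].round(4),"f",o["wrist_force"].round(1))
    out=[]
    for n in("scene","top"):
        c=vision.camera(n); np.savez(f"{n}_{tag}.npz",**c); out.append(c)
    x,y,w,h=crop; cv2.imwrite(f"pics/{tag}.png",cv2.resize(out[0]["color"][y:y+h,x:x+w,::-1],(w*3,h*3)))
    return out
def ellc(c,uv,z,kind="white",r=30):
    """centre of blob contour points cast on plane z"""
    b=blob(c,uv,kind,r)[:,0].astype(float); return plane(c,b,z)[:,:2]
E
python3 - <<'E'
from h import *
s,t=look("med",(180,60,200,150))
P=cloud(s,(271,150),60); P=P[(abs(P[:,0]-.439)<.06)&(abs(P[:,1]+.023)<.06)]
print("below large sides x>,y extents:")
for a,b in((.018,.037),(.075,.092)):
    Q=P[(P[:,2]>a)&(P[:,2]<b)&(P[:,0]>.44)]; print(a,len(Q),Q.max(0).round(4),Q.min(0).round(4),((Q.max(0)+Q.min(0))/2).round(4))
E
```

```text
tcp [ 0.4383 -0.0243  0.0932] f [ 1.5 -0.1 -1.1]
below large sides x>,y extents:
0.018 186 [0.475  0.0069 0.037 ] [ 0.44   -0.0562  0.0182] [ 0.4575 -0.0246  0.0276]
0.075 154 [0.4689 0.0123 0.092 ] [ 0.4404 -0.0649  0.0756] [ 0.4546 -0.0263  0.0838]
```

View pics/med.png

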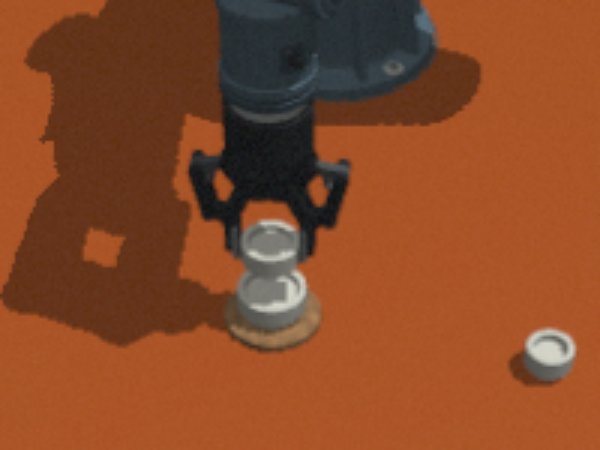

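The medium dish (crop 270,243) hangs level and centred over the large one (270,290). I'll shift about 1 mm in x, then lower it.

play_rows --xyz '[[-1.5, 0.7, 6], [-1.5, 0.7, 14], [-1.5, 0.7, 20], [-1.5, 0.7, 25], [-1.5, 0.7, 28], [-1.5, 0.7, 31], [-1.5, 0.7, 33], [-1.5, 0.7, 34], [-1.5, 0.7, 34], [-1.5, 0.7, 34]]' --rot '[[0, 0, 0], [0, 0, 0], [0, 0, 0], [0, 0, 0], [0, 0, 0], [0, 0, 0], [0, 0, 0], [0, 0, 0], [0, 0, 0], [0, 0, 0]]' --grip '[0.4, 0.4, 0.4, 0.4, 0.4, 0.4, 0.4, 0.4, 0.4, 0.4]'

```text
time_s: 14.05
eef_pos: [0.4406, -0.0229, 0.0584]
eef_rot: [0.0, -0.0, 1.0, -0.0]
wrist_force: [-0.1, -1.0, -1.5]
opening: 0.613
grasp_force: 63.0
```

play_rows --xyz '[[0, 0, 0.4], [0, 0, 0.8], [0, 0, 0.8], [0, 0, 0.8], [0, 0, 0.8], [0, 0, 0.8], [0, 0, 0.8], [0, 0, 0.8], [0, 0, 0.8], [0, 0, 0.8]]' --rot '[[0, 0, 0], [0, 0, 0], [0, 0, 0], [0, 0, 0], [0, 0, 0], [0, 0, 0], [0, 0, 0], [0, 0, 0], [0, 0, 0], [0, 0, 0]]' --grip '[0.4, 0.4, 0.5, 0.58, 0.62, 0.66, 0.7, 0.8, 0.9, 0.9]'

```text
time_s: 15.3
eef_pos: [0.4405, -0.0229, 0.0574]
eef_rot: [-0.0, -0.0, 1.0, 0.0]
wrist_force: [0.7, 0.1, 0.3]
opening: 0.898
grasp_force: 0.0
```

play_rows --xyz '[[0, 0, -10], [0, 0, -30], [0, 0, -60], [0, 0, -67], [-10, 50, -67], [-20, 100, -67], [-30, 150, -67], [-38, 200, -67], [-41, 240, -67], [-42, 250, -67]]' --rot '[[0, 0, 0], [0, 0, 0], [0, 0, 0], [0, 0, 0], [0, 0, 0], [0, 0, 0], [0, 0, 0], [0, 0, 0], [0, 0, 0], [0, 0, 0]]' --grip '[1, 1, 1, 1, 1, 1, 1, 1, 1, 1]'

```text
time_s: 16.55
eef_pos: [0.4819, 0.2291, 0.1239]
eef_rot: [-0.0, -0.002, 1.0, 0.0]
wrist_force: [-0.1, 0.4, 0.2]
opening: 0.996
grasp_force: 0.0
```

Run:
```python
from h import *
s,t=look("med2",(220,110,100,90))
print("med",disc(t,(281,298),.056,.066)); print("large rim",disc(t,(281,298),.034,.042))
P=cloud(s,(271,150),40); P=P[(abs(P[:,0]-.439)<.06)&(abs(P[:,1]+.023)<.06)]
for a,b in((.018,.037),(.042,.058)):
    Q=P[(P[:,2]>a)&(P[:,2]<b)&(P[:,0]>.44)]; print(a,len(Q),Q.max(0).round(4),Q.min(0).round(4),((Q.max(0)+Q.min(0))/2).round(4))
```

```text
tcp [0.4819 0.2291 0.1239] f [-0.1  0.4  0.2]
med (array([ 0.4415, -0.0226]), array([0.0519, 0.0486]), 0.0598)
large rim (array([ 0.438 , -0.0229]), array([0.0617, 0.0583]), 0.038)
0.018 127 [0.4745 0.007  0.0369] [ 0.44   -0.056   0.0181] [ 0.4572 -0.0245  0.0275]
0.042 138 [0.4717 0.0019 0.058 ] [ 0.4401 -0.0496  0.0421] [ 0.4559 -0.0238  0.05  ]
```

View pics/med2.png

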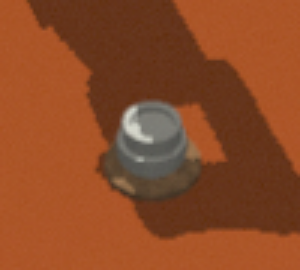

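The medium dish is seated: its rim is at 59.8 mm against 60 expected. The crop (150,140) shows it level. Next is the small dish.

play_rows --xyz '[[0, 0, 0], [0, 0, 15], [0, 0, 30], [0, 0, 45], [0, 0, 58], [0, 0, 65], [0, 0, 65], [0, 0, 65], [0, 0, 65], [0, 0, 65]]' --rot '[[0, 0, 0], [0, 0, 0], [0, 0, 0], [0, 0, 0], [0, 0, 0], [0, 0, 0], [0, 0, 0], [0, 0, 0], [0, 0, 0], [0, 0, 0]]' --grip '[1, 1, 1, 1, 1, 1, 1, 1, 1, 1]'

```text
time_s: 17.9
eef_pos: [0.4827, 0.2272, 0.0599]
eef_rot: [0.0, -0.0, 1.0, 0.0]
wrist_force: [-0.3, -0.8, -0.3]
opening: 0.998
grasp_force: 0.0
```

play_rows --xyz '[[0.5, 0, 15], [0.5, 0, 26], [0.5, 0, 31], [0.5, 0, 31], [0.5, 0, 31], [0.5, 0, 31], [0.5, 0, 31], [0.5, 0, 31], [0.5, 0, 31], [0.5, 0, 31]]' --rot '[[0, 0, 0], [0, 0, 0], [0, 0, 0], [0, 0, 0], [0, 0, 0], [0, 0, 0], [0, 0, 0], [0, 0, 0], [0, 0, 0], [0, 0, 0]]' --grip '[1, 0.9, 0.8, 0.7, 0.6, 0.5, 0.4, 0.3, 0.3, 0.3]'

```text
time_s: 19.15
eef_pos: [0.4825, 0.2273, 0.0293]
eef_rot: [0.001, -0.0, 1.0, 0.0]
wrist_force: [-2.0, -0.5, 6.4]
opening: 0.493
grasp_force: 60.5
```

play_rows --xyz '[[0, 0, -15], [0, 0, -45], [0, 0, -80], [5, -30, -85], [15, -75, -85], [22, -120, -85], [30, -165, -85], [37, -210, -85], [41, -245, -85], [41, -250, -85]]' --rot '[[0, 0, 0], [0, 0, 0], [0, 0, 0], [0, 0, 0], [0, 0, 0], [0, 0, 0], [0, 0, 0], [0, 0, 0], [0, 0, 0], [0, 0, 0]]' --grip '[0.3, 0.3, 0.3, 0.3, 0.3, 0.3, 0.3, 0.3, 0.3, 0.3]'

```text
time_s: 20.4
eef_pos: [0.4411, -0.0247, 0.1143]
eef_rot: [0.001, 0.001, 1.0, -0.0]
wrist_force: [-0.1, 0.4, -0.3]
opening: 0.493
grasp_force: 61.0
```

Run:
```python
from h import *
s,t=look("sm",(180,60,200,150))
P=cloud(s,(271,140),60); P=P[(abs(P[:,0]-.439)<.06)&(abs(P[:,1]+.023)<.06)]
for a,b in((.042,.058),(.095,.112)):
    Q=P[(P[:,2]>a)&(P[:,2]<b)&(P[:,0]>.44)]; print(a,len(Q),Q.max(0).round(4),Q.min(0).round(4),((Q.max(0)+Q.min(0))/2).round(4))
```

```text
tcp [ 0.4411 -0.0247  0.1143] f [-0.1  0.4 -0.3]
0.042 143 [0.4726 0.002  0.058 ] [ 0.4402 -0.0501  0.0421] [ 0.4564 -0.024   0.05  ]
0.095 128 [0.4666 0.0071 0.1119] [ 0.4401 -0.0595  0.0952] [ 0.4533 -0.0262  0.1035]
```

View pics/sm.png

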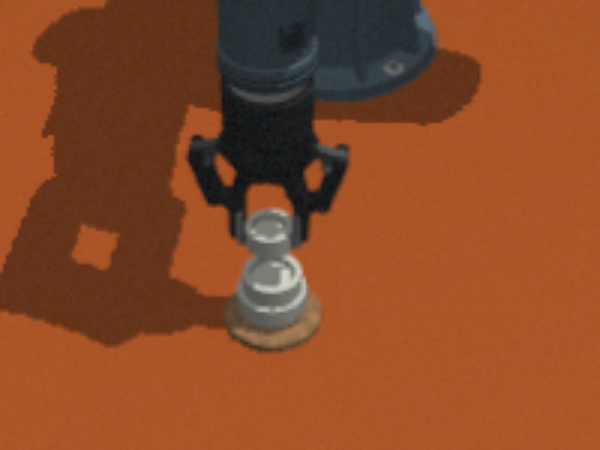

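The small dish (crop 270,230) hangs level over the medium one, aligned within about 1 mm.

play_rows --xyz '[[0, 0.5, 6], [0, 0.5, 13], [0, 0.5, 19], [0, 0.5, 24], [0, 0.5, 27], [0, 0.5, 30], [0, 0.5, 32], [0, 0.5, 32.5], [0, 0.5, 32.5], [0, 0.5, 32.5]]' --rot '[[0, 0, 0], [0, 0, 0], [0, 0, 0], [0, 0, 0], [0, 0, 0], [0, 0, 0], [0, 0, 0], [0, 0, 0], [0, 0, 0], [0, 0, 0]]' --grip '[0.3, 0.3, 0.3, 0.3, 0.3, 0.3, 0.3, 0.3, 0.3, 0.3]'

```text
time_s: 21.75
eef_pos: [0.4411, -0.0224, 0.0813]
eef_rot: [0.0, -0.0, 1.0, -0.0]
wrist_force: [-2.7, -0.0, 4.2]
opening: 0.491
grasp_force: 61.5
```

play_rows --xyz '[[0, 0, 0], [0, 0, 0], [0, 0, 0], [0, 0, 0], [0, 0, 0], [0, 0, 0], [0, 0, 0], [0, 0, 0], [0, 0, 0], [0, 0, 0]]' --rot '[[0, 0, 0], [0, 0, 0], [0, 0, 0], [0, 0, 0], [0, 0, 0], [0, 0, 0], [0, 0, 0], [0, 0, 0], [0, 0, 0], [0, 0, 0]]' --grip '[0.38, 0.44, 0.48, 0.51, 0.54, 0.58, 0.65, 0.75, 0.85, 0.9]'

```text
time_s: 23.0
eef_pos: [0.441, -0.0224, 0.081]
eef_rot: [-0.0, -0.0, 1.0, -0.0]
wrist_force: [0.6, -0.7, 0.2]
opening: 0.896
grasp_force: 0.0
```

play_rows --xyz '[[0, 0, -10], [0, 0, -30], [0, 0, -50], [-40, -28, -50], [-80, -55, -50], [-120, -83, -50], [-160, -110, -50], [-195, -135, -50], [-213, -147, -50], [-213, -147, -50]]' --rot '[[0, 0, 0], [0, 0, 0], [0, 0, 0], [0, 0, 0], [0, 0, 0], [0, 0, 0], [0, 0, 0], [0, 0, 0], [0, 0, 0], [0, 0, 0]]' --grip '[0.9, 0.9, 0.9, 0.9, 0.8, 0.6, 0.6, 0.6, 0.6, 0.6]'

```text
time_s: 24.25
eef_pos: [0.6548, -0.1704, 0.1314]
eef_rot: [0.0, 0.0, 1.0, -0.0]
wrist_force: [-0.2, 0.1, 0.0]
opening: 0.602
grasp_force: 0.0
```

Run:
```python
from h import *
s,t=look("sm2",(220,110,100,90))
print("small",disc(t,(281,298),.078,.088)); print("med",disc(t,(281,298),.056,.066)); print("large rim",disc(t,(281,298),.034,.042))
P=cloud(s,(271,140),40); P=P[(abs(P[:,0]-.439)<.06)&(abs(P[:,1]+.023)<.06)]
for a,b in((.018,.037),(.042,.058),(.064,.081)):
    Q=P[(P[:,2]>a)&(P[:,2]<b)&(P[:,0]>.44)]; print(a,len(Q),Q.max(0).round(4),Q.min(0).round(4),((Q.max(0)+Q.min(0))/2).round(4))
```

```text
tcp [ 0.6548 -0.1704  0.1314] f [-0.2  0.1  0. ]
small (array([ 0.4411, -0.0212]), array([0.0424, 0.0369]), 0.0817)
med (array([ 0.4417, -0.0209]), array([0.0519, 0.0451]), 0.0595)
large rim (array([ 0.4381, -0.0201]), array([0.0616, 0.0527]), 0.0379)
0.018 122 [0.4753 0.007  0.037 ] [ 0.4407 -0.0556  0.0185] [ 0.458  -0.0243  0.0277]
0.042 99 [0.4737 0.0021 0.058 ] [ 0.4464 -0.0491  0.0428] [ 0.46   -0.0235  0.0504]
0.064 99 [ 0.4686 -0.0032  0.0807] [ 0.4401 -0.0437  0.064 ] [ 0.4544 -0.0235  0.0724]
```

View pics/sm2.png

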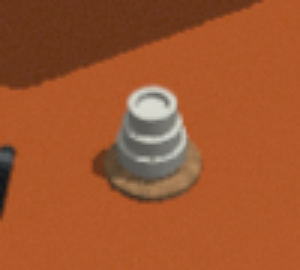

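All three dishes are stacked, level and seated (small rim at 81.7 mm against 82 expected). Next is the lid.

play_rows --xyz '[[0, 0, 20], [0, 0, 45], [0, 0, 70], [0, 0, 86], [0, 0, 95], [0, 0, 95], [0, 0, 95], [0, 0, 95], [0, 0, 95], [0, 0, 95]]' --rot '[[0, 0, 0], [0, 0, 0], [0, 0, 0], [0, 0, 0], [0, 0, 0], [0, 0, 0], [0, 0, 0], [0, 0, 0], [0, 0, 0], [0, 0, 0]]' --grip '[0.6, 0.6, 0.6, 0.6, 0.6, 0.6, 0.6, 0.5, 0.4, 0.35]'

```text
time_s: 25.6
eef_pos: [0.6542, -0.1694, 0.0363]
eef_rot: [0.0, -0.0, 1.0, -0.0]
wrist_force: [-0.1, -0.4, 0.3]
opening: 0.347
grasp_force: 0.0
```

play_rows --xyz '[[0, 0, 0], [0, 0, 0], [0, 0, 0], [0, 0, 0], [0, 0, 0], [0, 0, 0], [0, 0, 0], [0, 0, 0], [0, 0, 0], [0, 0, 0]]' --rot '[[0, 0, 0], [0, 0, 0], [0, 0, 0], [0, 0, 0], [0, 0, 0], [0, 0, 0], [0, 0, 0], [0, 0, 0], [0, 0, 0], [0, 0, 0]]' --grip '[0.3, 0.25, 0.2, 0.15, 0.1, 0.05, 0.05, 0.05, 0.05, 0.05]'

```text
time_s: 26.85
eef_pos: [0.6542, -0.1695, 0.0362]
eef_rot: [0.0, -0.0, 1.0, -0.0]
wrist_force: [0.4, -0.6, 4.0]
opening: 0.182
grasp_force: 58.6
```

play_rows --xyz '[[0, 0, -15], [0, 0, -45], [0, 0, -85], [30, 20, -100], [70, 48, -100], [110, 76, -100], [150, 104, -100], [190, 131, -100], [211, 145, -100], [213, 147, -100]]' --rot '[[0, 0, 0], [0, 0, 0], [0, 0, 0], [0, 0, 0], [0, 0, 0], [0, 0, 0], [0, 0, 0], [0, 0, 0], [0, 0, 0], [0, 0, 0]]' --grip '[0.05, 0.05, 0.05, 0.05, 0.05, 0.05, 0.05, 0.05, 0.05, 0.05]'

```text
time_s: 28.1
eef_pos: [0.4398, -0.0215, 0.1363]
eef_rot: [-0.0, -0.001, 1.0, 0.0]
wrist_force: [0.3, 0.2, -0.4]
opening: 0.183
grasp_force: 58.6
```

Run:
```python
from h import *
s,t=look("lid",(180,40,200,150))
P=cloud(s,(271,135),60); P=P[(abs(P[:,0]-.439)<.06)&(abs(P[:,1]+.023)<.06)]
for a,b in((.064,.081),(.106,.116)):
    Q=P[(P[:,2]>a)&(P[:,2]<b)&(P[:,0]>.44)]; print(a,len(Q),Q.max(0).round(4),Q.min(0).round(4),((Q.max(0)+Q.min(0))/2).round(4))
```

```text
tcp [ 0.4398 -0.0215  0.1363] f [ 0.3  0.2 -0.4]
0.064 104 [ 0.4671 -0.0033  0.0808] [ 0.4401 -0.0441  0.064 ] [ 0.4536 -0.0237  0.0724]
0.106 81 [ 0.4663 -0.0013  0.1159] [ 0.4408 -0.0431  0.1072] [ 0.4535 -0.0222  0.1116]
```

View pics/lid.png

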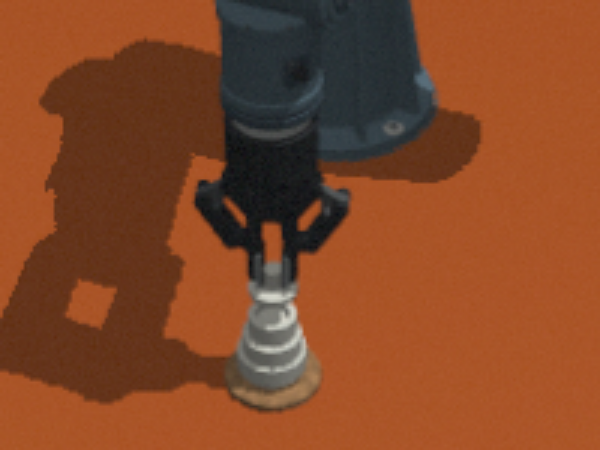

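The lid (crop 272,290) hangs level and nearly centred over the stack. Lowering it gently.

play_rows --xyz '[[-0.5, -0.5, 4], [-0.5, -0.5, 9], [-0.5, -0.5, 14], [-0.5, -0.5, 18], [-0.5, -0.5, 21], [-0.5, -0.5, 23], [-0.5, -0.5, 24.5], [-0.5, -0.5, 24.5], [-0.5, -0.5, 24.5], [-0.5, -0.5, 24.5]]' --rot '[[0, 0, 0], [0, 0, 0], [0, 0, 0], [0, 0, 0], [0, 0, 0], [0, 0, 0], [0, 0, 0], [0, 0, 0], [0, 0, 0], [0, 0, 0]]' --grip '[0.05, 0.05, 0.05, 0.05, 0.05, 0.05, 0.05, 0.05, 0.05, 0.05]'

```text
time_s: 29.45
eef_pos: [0.4416, -0.0229, 0.1116]
eef_rot: [0.0, -0.0, 1.0, -0.0]
wrist_force: [0.4, 0.9, -0.6]
opening: 0.175
grasp_force: 58.6
```

play_rows --xyz '[[0, 0, 0.4], [0, 0, 0.6], [0, 0, 0.6], [0, 0, 0.6], [0, 0, 0.6], [0, 0, 0.6], [0, 0, 0.6], [0, 0, 0.6], [0, 0, 0.6], [0, 0, 0.6]]' --rot '[[0, 0, 0], [0, 0, 0], [0, 0, 0], [0, 0, 0], [0, 0, 0], [0, 0, 0], [0, 0, 0], [0, 0, 0], [0, 0, 0], [0, 0, 0]]' --grip '[0.05, 0.05, 0.1, 0.15, 0.18, 0.21, 0.25, 0.35, 0.5, 0.6]'

```text
time_s: 30.7
eef_pos: [0.4415, -0.0229, 0.1108]
eef_rot: [-0.0, -0.0, 1.0, -0.0]
wrist_force: [-0.1, 0.3, -0.0]
opening: 0.596
grasp_force: 0.0
```

play_rows --xyz '[[0, 0, -5], [0, 0, -15], [0, 0, -35], [0, 0, -60], [0, 30, -90], [0, 70, -90], [0, 110, -90], [0, 150, -90], [0, 200, -90], [0, 200, -90]]' --rot '[[0, 0, 0], [0, 0, 0], [0, 0, 0], [0, 0, 0], [0, 0, 0], [0, 0, 0], [0, 0, 0], [0, 0, 0], [0, 0, 0], [0, 0, 0]]' --grip '[0.7, 0.7, 0.7, 0.7, 0.7, 0.7, 0.7, 0.7, 0.7, 0.7]'

```text
time_s: 31.95
eef_pos: [0.4412, 0.1799, 0.2018]
eef_rot: [0.0, -0.002, 1.0, 0.0]
wrist_force: [-0.3, -0.7, -0.2]
opening: 0.699
grasp_force: 0.0
```

Run:
```python
from h import *
s,t=look("end",(200,70,150,130))
print("lid disc",disc(t,(281,295),.085,.094)); print("knob",disc(t,(281,295),.104,.114)); print("med",disc(t,(281,298),.056,.066)); print("large rim",disc(t,(281,298),.034,.042))
```

```text
tcp [0.4412 0.1799 0.2018] f [-0.3 -0.7 -0.2]
lid disc (array([ 0.4417, -0.0223]), array([0.0421, 0.0388]), 0.0891)
knob (array([ 0.4421, -0.0211]), array([0.0158, 0.0159]), 0.1088)
med (array([ 0.4416, -0.0226]), array([0.0519, 0.0486]), 0.0598)
large rim (array([ 0.438 , -0.0229]), array([0.0615, 0.0583]), 0.0377)
```

View pics/end.png

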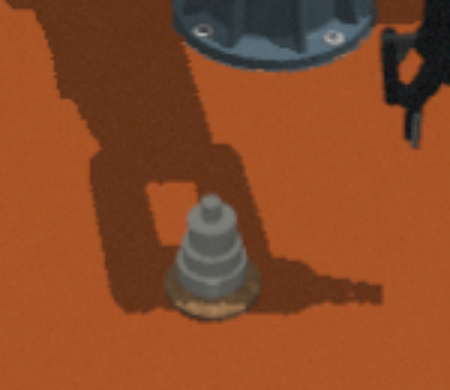

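The full stack stands level at (210,255) in the crop. The lid disc is at 89.1 mm and the knob at 108.8 mm, against 89 and 109 expected, and the gripper is well clear.

```bash
python3 -c "
from bench import ctrl; print(ctrl.hand_in())"
```

```text
the job is handed in; nothing more can be done
None
```

I stacked the large, medium and small dishes and the lid on the coaster in that order, measured each as seated and level, and handed the job in at about 32 s; the hand-in returned no verdict.

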